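# Turn the cover plate over and hold the enabling plunger for the reader

## Robot

A 6-joint arm with a two-finger parallel gripper is mounted at the origin on a cart in front of the work surface, level with it; the furniture and walls round the work are solid. World frame = base frame: x ahead of the robot, y to its left, z up, the work surface at z = 0. Lengths are in m, angles in rad, forces in N, time in s.
With the tool pointing down it reaches from about 0.425 to 0.925 m from the base axis. Payload 12.5 kg.
Tool frame: the origin (TCP) lies at the very end of the fingers, on their centre line; the grasp point (between the pads) lies 19 mm behind it; z points along the fingers, y is the direction in which the jaws open and shut (so a half turn about z gives the same grasp; the last joint's range is limited). The gripper opens to 85 mm and grips with 20 to 120 N. Pads are 22 mm wide; open, the fingers measure 114 mm over their backs; the gripper's body (76 mm by 85 mm) begins 54 mm behind the grasp point. The pads swing forward as they close: fully open they stand 13 mm farther back than shut.
Start: joints at [1.056, 0.491, 1.559, -0, 1.092, -0.106], TCP at [0.248, 0.574, 0.231] pointing down, gripper open.
Joint ranges: [-3.1, 3.1], [-0.84, 2.19], [0.05, 2.79], [-1.13, 4.28], [0.06, 2.93], [-2.69, 2.69]. Speed limits (rad/s): [2.22, 2.22, 2.79, 3.14, 3.14, 3.14].

## Interface

Orientations are given as a unit quaternion [w, x, y, z].
In Python, from workcell import bot gives the robot as it stands.
- The arm moves only by the tool servo_tool, never from a script. Its argument "series" is a list of rows, each a list of 5 numbers: the finger opening in mm, from 0 to 85.4, then the shift along the tool's x, y, z in mm, then the turn about the tool's z in degrees. In form: [[claw, x, y, z, spin], ...]. A call has 1 to 20 rows; each row is the pose to reach, as a shift and turn from the pose commanded when the call began, along the tool's axes at that moment; what a row does not reach only later rows make up. A row lasts 1/12 s, in which the tool goes at most 41.7 mm and 7.16 degrees, less where a joint would pass 70% of its speed; a pose out of reach is approached as far as the arm can. A call with a gripper value outside its range is refused whole. The fingers move at their own pace and stop on an object; "newtons" is the grip in N (left out, the last holds). Time passes only in rows, so rows that repeat a pose let the fingers close. It gives the time, the measured TCP pose, the force and the opening at its end, in the units of the state.
- bot.state(): the state, without advancing time (a new reading comes with each control period).
- bot.capture(name): name is "scene" or "top" or "wrist"; returns a dict with "image" (480x640x3 uint8, red, green, blue), "fx", "fy", "cx", "cy" (pixels), "cam_to_world" (4x4, takes a point from camera to world coordinates); the wrist camera has in their place "tool_from_camera" (4x4, takes a point from camera to tool coordinates, whose origin is the TCP and whose axes are the flange's). Camera axes: x right, y down, z forward; pixel columns grow to the right and rows downward; lengths in m; the calibration is good to about 2 mm. A picture is of the moment at which its call begins: read the wrist's pose just before it. There is no depth.
- bot.finish_job(): hands the job in, once; it reports no verdict.
Trained networks look in a picture, given as the dict that the camera call returned (one of the last four; its "shot" number tells which), for a name from the list of things; names that differ only in an ending like _2 or _b are one class to them, and where a whole thing is asked for, a point or a joint stands for the part that bears it (a point fixed in the world has none). Each returns a list of dicts, best first, with "conf" (0 to 1); they miss things now and then, are a little off and sometimes report something else, mostly with a low value. They report only what shows in the picture. A call takes as long as a camera call. They do not tell look-alikes from the thing itself.
- bot.regions_of(picture, thing): "pixels" (480x640 bool, what is visible of it) and "pixel" ([column, row] in pixels, amid what is visible of it).
- bot.pinpoint(picture, thing): "pixel" ([column, row] in pixels: a listed point, or the origin of a listed thing).
The state is a dict: "time_s": time; "q": joint angles; "qd": joint speeds; "effort": joint torques, N m; "tool_pos": TCP position; "tcp_rot": TCP orientation; "contact_force": force on the tool from outside, world axes, zero at the start; "torque": the same for the moment, N m; "width": finger opening in m.
Only numpy, scipy, OpenCV 4.12 (cv2) and the standard library are available. Lean on these libraries where they do the work, as an engineer would, in place of code of your own. Each camera call takes 0.05 s, during which the arm holds its last target.

## Task

Carry the handle bar of the plate reader's frame over the top until the frame lies against its other stop, so that the cover plate's bright milled face looks down at the glass, and only then press the blue enabling plunger down with the fingers to its middle position (half of its travel, the collar's rim in the green band; never right down) and keep it there for at least three seconds. The program finishes while still holding the plunger half way: do not let go. Leave the frame turned over and do not disturb the loose things standing around.

Things in the scene. Friction and masses are not known exactly. Their poses are not given: they have to be found in the camera images.
- reader: Fixed plate reader: grey base 176 (its x) x 124 (its y) x 22 mm high with a glass window in the top; two upright aluminium posts at its x = +-76 mm, tops 109 mm above the worktop. Origin: centre of the underside, on the worktop; z up. The posts carry a blue turning frame (120 x 86 x 12 mm) whose turning axis runs along the base's x through the point 90 mm above the origin. A flat cover plate (96 x 64 x 12 mm) is clipped in the frame and stays in it
- turn_frame (a joint): Turning frame, rad: 0 = frame level, handle bar on the base's +y side, the plate's bright milled face up; grows as the bar is carried up over the top (pi/2: bar straight above the axis) to 3.14 = end stop, frame level again with the bar on the base's -y side and the milled face down to the glass. Starts between 0 and 0.3. A little friction holds it where it is left (about 2 N at the bar), with no spring
- turn_bar (a point): Middle of the frame's black round handle bar: 12 mm dia, parallel to the base's x, 82 mm free length between two thin steel arms, 95 mm from the turning axis; the gap between bar and blue frame is 46 mm. The bar is fixed to the frame, and can turn in a light grip
- enable_box: Fixed enabling switch: grey box 96 (x) x 84 (y) x 46 mm high with a black collar 38 mm dia whose rim is 60 mm above the worktop. Origin: centre of the underside, on the worktop; z up. The plunger stands upright on its centre line
- plunger (a joint): Travel of the spring plunger, m: 0 = released (top of the cap 98 mm above the worktop), grows as it is pressed straight down, 0.024 = fully in. Springs back. Takes about 3 N to start, about 8 N at half travel, about 13 N fully in. The stem shows three 8 mm colour bands that sink into the collar in turn: white (0 to 8 mm of travel, off), green (8 to 16 mm, the middle position, enabled), red (16 mm and on, the panic position; the reader trips beyond 20 mm)
- plunger_top (a point): Centre of the flat top of the plunger's blue mushroom cap (42 mm dia, 12 mm thick): 98 mm above the worktop when released, moves down with the plunger
- grease_tub: Bystander, loose: round tub with a blue lid, 68 dia x 52 high mm. Origin: centre of the underside
- thread_locker: Bystander, loose: small red bottle with a white nozzle standing upright, 24 x 40 x 94 high mm. Origin: centre of the underside
- bearing: Bystander, loose: ball bearing lying flat, 52 dia x 15 high mm. Origin: centre of the underside
- bush: Bystander, loose: flanged brass bush standing on its flange, 38 dia x 34 high mm. Origin: centre of the underside
- sleeve: Bystander, loose: plain steel sleeve standing on end, 43 dia x 42 high mm. Origin: centre of the underside
Things that resemble listed ones, but are neither listed nor needed, are in the scene too. Several things have the shape of the enable_box; the one meant has the colours described above.

How it is judged:
By the outcome, as a careful person would: the job done as asked, in the order asked, and still so for the second after the job is handed in, while the arm keeps its last pose, push and grip.
It also fails if it takes over 54 s, if anything falls off the work surface, if the arm or the gripper's body presses on something with over 40 N, if the wrist force passes 120 N, or if a joint passes its speed limit or range.

## Working session

There is one attempt and no reset: what is moved stays moved. The work goes in short steps, Python scripts to look and compute and a tool call to move; the robot and the scene stay as the last step left them, time stands still between calls to the robot, and variables do not carry over. Pictures are saved under pics/ and viewed, and the job is handed in when it is done.

Besides the shell and the picture viewer there is one more tool, called after "Emit:" by a JSON object that holds its "fn" and its "kwargs". servo_tool: Moves the arm, as the interface text tells. Its arguments: {"type":"object","properties":{"series":{"type":"array"},"newtons":{"type":"number"}},"required":["series"]}

```bash
mkdir -p pics; ls
cat > h.py <<'E'
from workcell import bot
import cv2, numpy as np
def save(p,n): cv2.imwrite(f'pics/{n}.png',cv2.cvtColor(p['image'],cv2.COLOR_RGB2BGR))
def ray(p,px,T=None):
    T=np.array(p['cam_to_world']) if T is None else T
    d=np.array([(px[0]-p['cx'])/p['fx'],(px[1]-p['cy'])/p['fy'],1.]); d=T[:3,:3]@d
    return T[:3,3],d/np.linalg.norm(d)
def atz(p,px,z,T=None):
    o,d=ray(p,px,T); return o+d*(z-o[2])/d[2]
def proj(p,X,T=None):
    T=np.array(p['cam_to_world']) if T is None else T
    c=np.linalg.inv(T)@np.append(X,1); return [p['fx']*c[0]/c[2]+p['cx'],p['fy']*c[1]/c[2]+p['cy']]
def tri(a,b):
    (o1,d1),(o2,d2)=a,b
    A=np.stack([d1,-d2],1); s=np.linalg.lstsq(A,o2-o1,rcond=None)[0]
    p,q=o1+s[0]*d1,o2+s[1]*d2
    return (p+q)/2,np.linalg.norm(p-q)
E
python3 - <<'E'
from h import *
np.set_printoptions(precision=4,suppress=True)
s=bot.state(); print(s)
for c in ['scene','top']:
    p=bot.capture(c); save(p,c+'0')
    print(c,p['fx'],np.array(p['cam_to_world']))
    for t in ['reader','turn_bar','enable_box','plunger_top','grease_tub','thread_locker','bearing','bush','sleeve']:
        for r in bot.pinpoint(p,t)[:4]: print(t,np.round(r['pixel'],1),round(r['conf'],2),np.round(atz(p,r['pixel'],0.098 if t=='plunger_top' else 0.1 if t=='turn_bar' else 0),3))
E
```

```text
pics
{'time_s': 0.0, 'q': array([ 1.0564,  0.4916,  1.5595,  0.    ,  1.0917, -0.1056]), 'qd': array([ 0.0009, -0.0011, -0.0001,  0.    ,  0.0012, -0.0005]), 'effort': array([ -0.0023, -61.8444, -26.1598,  -0.0002,   0.004 ,   0.0001]), 'tool_pos': array([0.2483, 0.5733, 0.2307]), 'tcp_rot': array([-0.0002,  0.203 ,  0.9792, -0.0006]), 'contact_force': array([ 0.828 , -0.2224,  0.5853]), 'torque': array([ 0.0493,  0.0004, -0.0225]), 'width': 0.08561079718996607}
scene 559.7029385396634 [[ 0.443  -0.6352  0.6327 -0.3094]
 [-0.8964 -0.3252  0.3012 -0.4094]
 [ 0.0145 -0.7006 -0.7134  1.0292]
 [ 0.      0.      0.      1.    ]]
reader [374.3 281.8] 0.78 [ 0.549 -0.151  0.   ]
turn_bar [346.4 231.4] 0.77 [ 0.582 -0.057  0.1  ]
enable_box [256.9 253.3] 0.94 [0.502 0.15  0.   ]
enable_box [244.2 209.7] 0.71 [0.628 0.265 0.   ]
plunger_top [242.6 177.7] 0.7 [0.644 0.271 0.098]
plunger_top [253.6 224.2] 0.47 [0.504 0.154 0.098]
grease_tub [491.6 281.1] 0.95 [ 0.681 -0.405  0.   ]
thread_locker [452.8 359.6] 0.94 [ 0.422 -0.386  0.   ]
thread_locker [253.6 251.5] 0.52 [0.504 0.161 0.   ]
beari
[... 238 characters left out ...]
.      0.0083 -0.0008  0.0036]
 [-0.0009 -0.1941 -0.981   1.4111]
 [ 0.      0.      0.      1.    ]]
reader [379.4 242.8] 0.74 [ 0.549 -0.154  0.   ]
reader [483.9 254.2] 0.23 [ 0.516 -0.431  0.   ]
turn_bar [347.7 225.3] 0.89 [ 0.574 -0.065  0.1  ]
enable_box [264.5 262.1] 0.83 [0.499 0.152 0.   ]
enable_box [225.6 214.5] 0.77 [0.63  0.259 0.   ]
plunger_top [260.3 253.3] 0.7 [0.505 0.152 0.098]
plunger_top [215.3 204.4] 0.68 [0.631 0.268 0.098]
grease_tub [468.8 190. ] 0.67 [ 0.694 -0.402  0.   ]
thread_locker [471.9 288.7] 0.75 [ 0.424 -0.394  0.   ]
bearing [172.2 282.4] 0.74 [0.447 0.395 0.   ]
bush [176.6 212.7] 0.46 [0.637 0.391 0.   ]
sleeve [484.7 252.1] 0.63 [ 0.521 -0.434  0.   ]
```

View pics/scene0.png

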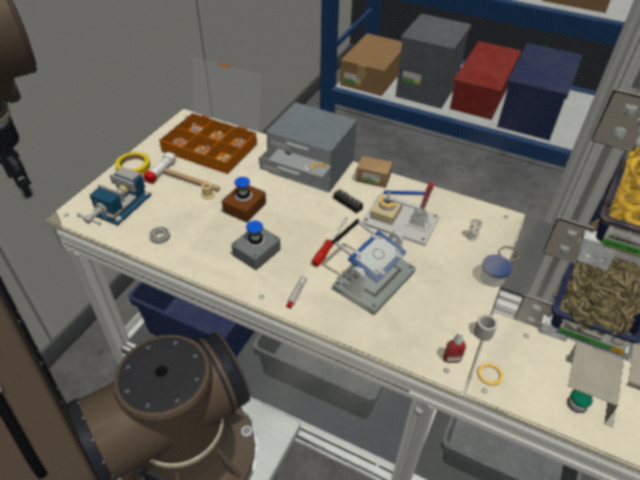

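View pics/top0.png

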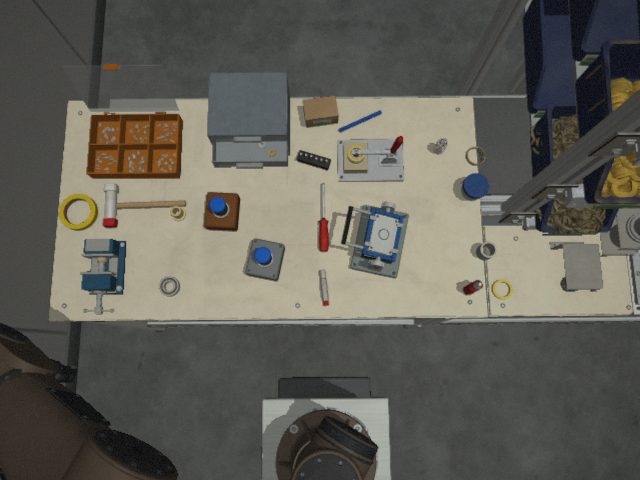

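Candidates for the enabling box: a grey box at top (264,260) / scene (256,248), and a brown box at top (222,210) / scene (244,200). The description says grey, so I'll take the first and check it in a crop. The reader, at top (379,242), is the only one, and its handle bar is on the +y side at (347,226).

Run:
```python
from h import *
np.set_printoptions(precision=4,suppress=True)
p=bot.capture('top'); q=bot.capture('scene')
a=cv2.resize(p['image'][180:300,220:430],None,fx=3.7,fy=3.7,interpolation=2)
b=cv2.resize(q['image'][200:320,220:430],None,fx=3.7,fy=3.7,interpolation=2)
for n,i in (('c1',a),('c2',b)): cv2.imwrite(f'pics/{n}.png',i[:,:,::-1])
for n,c in (('top',p),('scene',q)):
  for t in ['reader','enable_box','turn_bar','turn_frame']:
    for r in bot.regions_of(c,t)[:2]:
      m=r['pixels'].astype(np.uint8); ys,xs=np.nonzero(m)
      print(n,t,r['conf'],r['pixel'],m.sum(),cv2.minAreaRect(np.stack([xs,ys],1).astype(np.float32)))
```

```text
top reader 0.94 [377.5, 237.4] 3360 ((373.03448486328125, 236.58624267578125), (61.08210372924805, 73.13372039794922), 11.888657569885254)
top reader 0.65 [263.9, 251.7] 206 ((262.25, 255.25001525878906), (14.849241256713867, 15.55634880065918), 45.0)
top enable_box 0.81 [224.7, 211.9] 1357 ((221.52940368652344, 211.6176300048828), (35.970664978027344, 39.95887756347656), 4.398705005645752)
top enable_box 0.78 [261.1, 262.4] 1271 ((264.8705749511719, 259.5823669433594), (34.05808639526367, 38.505157470703125), 12.52880573272705)
top turn_bar 0.95 [380.8, 234.7] 1944 ((371.6690979003906, 231.58688354492188), (57.248863220214844, 52.332454681396484), 10.491477012634277)
top turn_frame 0.76 [378.6, 232.1] 1732 ((371.3289489746094, 231.43768310546875), (56.75588607788086, 51.193603515625), 11.888657569885254)
scene reader 0.73 [255.7, 244.3] 1549 ((256.1341247558594, 245.2073211669922), (42.0107421875, 43.2601318359375), 38.65980911254883)
scene reader 0.58 [375.4, 273.3] 4332 ((368.13262939453125, 261.51934814453125), (82.35699462890625, 86.66809844970703), 41.987213134765625)
scene enable_box 0.9 [255.3, 243.7] 1570 ((256.3445739746094, 245.31756591796875), (42.31414031982422, 43.82535934448242), 35.53767776489258)
scene enable_box 0.6 [242.8, 203.1] 1274 ((244.953857421875, 199.83078002929688), (37.95462417602539, 41.67566680908203), 29.744882583618164)
scene turn_bar 0.59 [377.5, 252.9] 1870 ((369.34320068359375, 246.24057006835938), (60.86050033569336, 48.49769592285156), 46.33222579956055)
scene turn_frame 0.59 [376.5, 251.2] 1977 ((370.0000305175781, 246.00003051757812), (62.22539520263672, 48.08325958251953), 45.0)
```

View pics/c1.png

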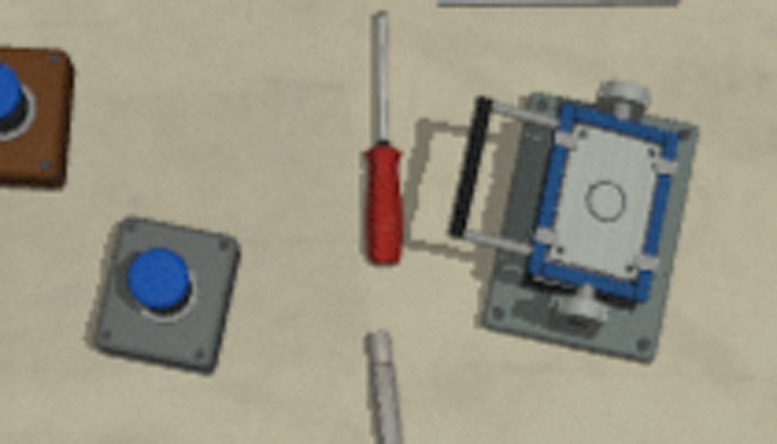

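View pics/c2.png

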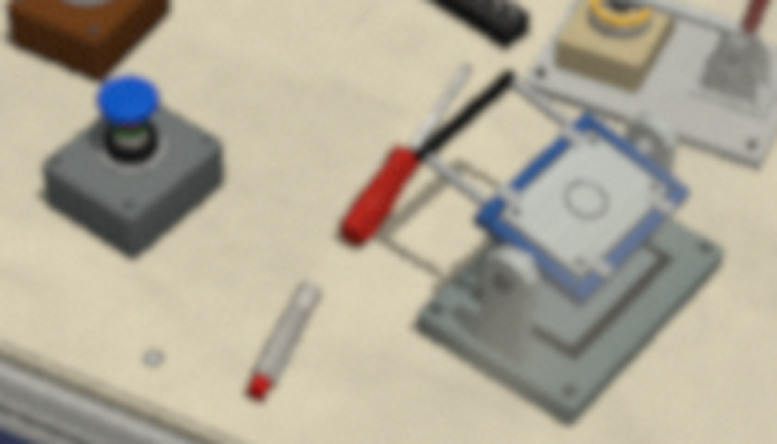

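The crop shows a grey box with a black collar and blue cap, so it is the enabling box; the other box is brown. Next I'll triangulate the bar ends, the base corners and the cap.

Run:
```python
from h import *
from scipy.spatial.transform import Rotation as R
from scipy.optimize import least_squares
np.set_printoptions(precision=4,suppress=True)
p=bot.capture('top'); q=bot.capture('scene')
f=lambda x,y:np.array([x/3.7+220-.4,y/3.7+180-.4]); g=lambda x,y:np.array([x/3.7+220-.4,y/3.7+200-.4])
for a,b in (((485,100),(510,75)),((457,235),(425,155))):
    print('bar end',tri(ray(p,f(*a)),ray(q,g(*b))))
print('cap',tri(ray(p,f(158,279)),ray(q,g(128,97))), atz(p,f(158,279),.098),atz(q,g(128,97),.098))
def fit(c):
    x,y,th,phi=c; res=[]
    Rz=R.from_euler('z',th).as_matrix()
    W=lambda X:Rz@np.array(X)+[x,y,0]
    for (sx,sy),px in zip(((-1,1),(-1,-1),(1,-1)),((480,325),(652,362),(697,125))):
        res+=list(proj(p,W([sx*.088,sy*.062,.022]))-f(*px))
    for (sx,sy),px in zip(((-1,1),(-1,-1),(1,-1)),((416,320),(570,417),(722,248))):
        res+=list(proj(q,W([sx*.088,sy*.062,.022]))-g(*px))
    for s,a,b in ((1,(485,102),(508,78)),(-1,(457,233),(425,155))):
        B=W([s*.041,.095*np.cos(phi),.09+.095*np.sin(phi)])
        res+=list(proj(p,B)-f(*a))+list(proj(q,B)-g(*b))
    return res
r=least_squares(fit,[.55,-.153,1.35,.15]); print('reader x,y,yaw,theta',r.x); print(np.round(r.fun,1))
x,y,th,phi=r.x
Rz=R.from_euler('z',th).as_matrix()
print('bar',Rz@[0,.095*np.cos(phi),.09+.095*np.sin(phi)]+[x,y,0],'y axis',Rz[:,1])
s=bot.state();print(s['time_s'],np.degrees(R.from_quat(np.roll(s['tcp_rot'],-1)).as_euler('zyx')));print(R.from_quat(np.roll(s['tcp_rot'],-1)).as_matrix())
```

```text
bar end (array([ 0.6168, -0.071 ,  0.1152]), np.float64(0.003705488176030716))
bar end (array([ 0.5252, -0.0519,  0.1148]), np.float64(0.0010251292787176293))
cap (array([0.4998, 0.1481, 0.0991]), np.float64(0.0018525032039907764)) [0.5006 0.1475 0.098 ] [0.5003 0.1495 0.098 ]
reader x,y,yaw,theta [ 0.5495 -0.1499 -0.2183  0.2794]
[-0.4  1.  -0.1  0.8 -0.2  0.6 -0.3 -1.4  1.4 -1.   1.6  0.2 -1.1  2.7
 -0.4  0.5 -0.2 -1.1  1.  -1.6]
bar [ 0.5693 -0.0608  0.1162] y axis [0.2166 0.9763 0.    ]
1.6 [-156.5764    0.0024 -179.9944]
[[-0.9176  0.3975  0.    ]
 [ 0.3975  0.9176  0.0001]
 [ 0.      0.0001 -1.    ]]
```

Emit:
{"fn": "servo_tool", "kwargs": {"series": [[50,-547,-454,0,-10.9],[50,-547,-454,0,-10.9],[50,-547,-454,0,-10.9],[50,-547,-454,0,-10.9],[50,-547,-454,0,-10.9],[50,-547,-454,0,-10.9],[50,-547,-454,0,-10.9],[50,-547,-454,0,-10.9],[50,-547,-454,0,-10.9],[50,-547,-454,0,-10.9],[50,-547,-454,0,-10.9],[50,-547,-454,0,-10.9],[50,-547,-454,0,-10.9],[50,-547,-454,0,-10.9],[50,-547,-454,0,-10.9],[50,-547,-454,0,-10.9],[50,-547,-454,0,-10.9],[50,-547,-454,0,-10.9],[50,-547,-454,0,-10.9],[50,-547,-454,0,-10.9]], "newtons": 20}}

```text
time_s: 3.27
tool_pos: [0.5695, -0.0603, 0.231]
tcp_rot: [-0.0, 0.109, 0.994, 0.0]
contact_force: [-0.2, -0.4, 0.1]
width: 0.0498
```

Run:
```python
from h import *
from scipy.spatial.transform import Rotation as R
np.set_printoptions(precision=4,suppress=True)
s=bot.state(); w=bot.capture('wrist'); save(w,'w1')
T=np.eye(4);T[:3,:3]=R.from_quat(np.roll(s['tcp_rot'],-1)).as_matrix();T[:3,3]=s['tool_pos'];T=T@np.array(w['tool_from_camera']);print(T)
np.save('T.npy',T)
print(s['q'])
for t in ['turn_bar']:
  for r in bot.pinpoint(w,t)[:2]: print(t,r,atz(w,r['pixel'],.116,T))
for sx in (-.04,0,.04):
  Rz=R.from_euler('z',-.2183).as_matrix(); print(proj(w,Rz@[sx,.0913,.1162]+[.5495,-.1499,0],T))
```

```text
[[ 0.2172  0.9325  0.2887  0.4953]
 [ 0.9761 -0.2075 -0.0642 -0.0451]
 [ 0.      0.2958 -0.9553  0.3746]
 [ 0.      0.      0.      1.    ]]
[-0.221   0.4171  1.6898  0.0003  1.0356 -1.5727]
turn_bar {'pixel': [318.8, 239.3], 'conf': 0.68} [ 0.5728 -0.06    0.116 ]
[np.float64(316.9435213847807), np.float64(184.19419755011617)]
[np.float64(316.936851236167), np.float64(235.3883468234981)]
[np.float64(316.93074268158), np.float64(282.2721980668008)]
```

View pics/w1.png

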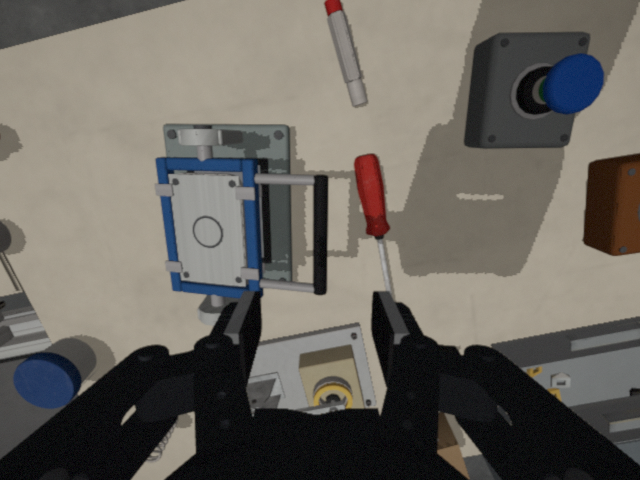

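The wrist view shows the bar at column 320, rows 178–294, centred and parallel to the fingers, and it agrees with the fit. I'll descend and close on it lightly.

Emit:
{"fn": "servo_tool", "kwargs": {"series": [[50,0,1,30,0],[50,0,1,60,0],[50,0,1,90,0],[50,0,1,115,0],[50,0,1,130,0],[50,0,1,134,0],[50,0,1,134,0],[30,0,1,134,0],[20,0,1,134,0],[5,0,1,134,0],[5,0,1,134,0],[5,0,1,134,0],[5,0,1,134,0],[5,0,1,134,0]], "newtons": 20}}

```text
time_s: 4.53
tool_pos: [0.571, -0.0577, 0.0987]
tcp_rot: [0.001, 0.109, 0.994, 0.001]
contact_force: [3.5, 14.5, 3.9]
width: 0.0112
```

Run:
```python
from h import *
s=bot.state(); w=bot.capture('wrist'); save(w,'w2'); print(s['tool_pos'],s['width'],s['contact_force'],s['torque'])
q=bot.capture('scene'); cv2.imwrite('pics/s2.png',cv2.resize(q['image'][160:320,260:470],None,fx=3.7,fy=3.7)[:,:,::-1])
```

```text
[ 0.57095063 -0.05771619  0.09866047] 0.011150091572380196 [ 3.48619179 14.53312915  3.87395836] [ 2.5909397  -0.48867916 -0.03765231]
```

View pics/w2.png

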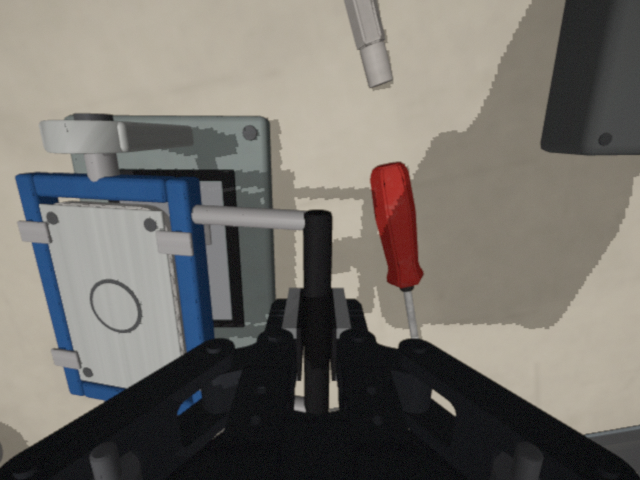

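View pics/s2.png

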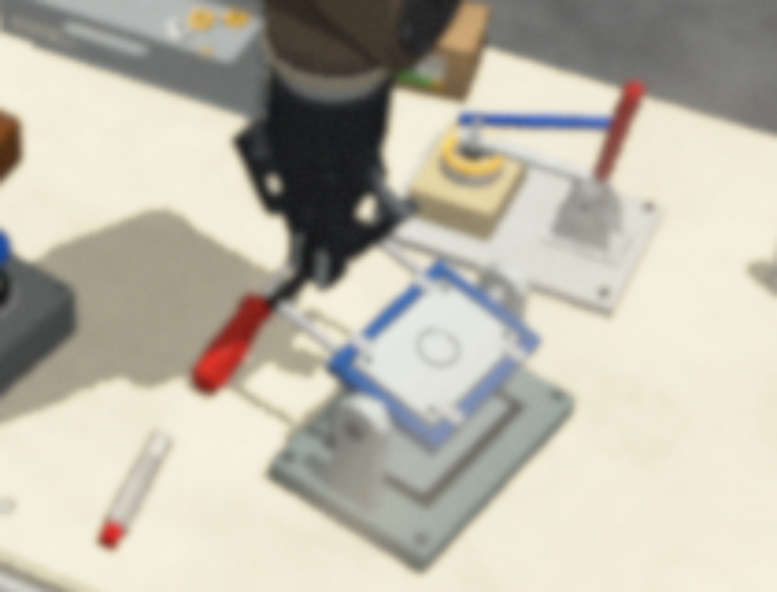

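The bar is gripped at 11 mm opening. The 15 N side force means the bar sits about 2 mm further out than commanded, so I'll correct the arc for that. This is the first part of the arc.

Emit:
{"fn": "servo_tool", "kwargs": {"series": [[5,0,2.0,-1,0],[5,0,1.7,-3,0],[5,0,0.3,-7,0],[5,0,-1.6,-11.6,0],[5,0,-5.7,-20.2,0],[5,0,-10.7,-28.3,0],[5,0,-16.4,-35.8,0],[5,0,-22.9,-42.8,0],[5,0,-30,-49,0],[5,0,-37.8,-54.6,0],[5,0,-37.8,-54.6,0]]}}

```text
time_s: 5.55
tool_pos: [0.5634, -0.0942, 0.1568]
tcp_rot: [0.003, 0.11, 0.994, 0.002]
contact_force: [-1.9, 27.9, 35.6]
width: 0.011
```

Run:
```python
from h import *
s=bot.state(); print(s['tool_pos'],s['width'],s['contact_force'],s['torque'])
q=bot.capture('scene'); cv2.imwrite('pics/s3.png',cv2.resize(q['image'][160:320,260:470],None,fx=3.7,fy=3.7)[:,:,::-1])
```

```text
[ 0.56337823 -0.09422954  0.1568435 ] 0.011018106084329779 [-1.93217048 27.928523   35.62000976] [4.44953853 0.29363148 0.01699721]
```

View pics/s3.png

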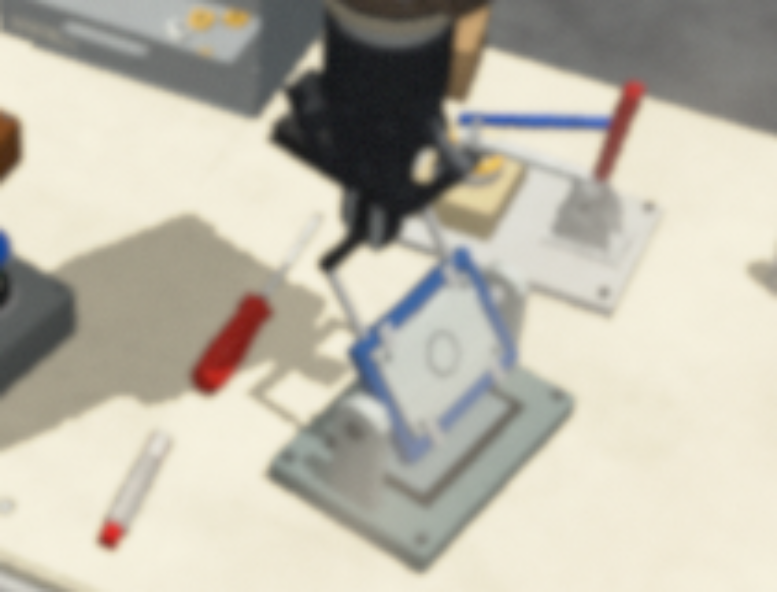

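The radial push is up to 45 N because the arc centre in tool coordinates is higher than I assumed. I refitted it from the two measured points and will continue on the corrected circle.

Emit:
{"fn": "servo_tool", "kwargs": {"series": [[5,0,1.5,-3,0],[5,0,2.2,-5.2,0],[5,0,-2,-8,0],[5,0,-6.2,-10.7,0],[5,0,-14.7,-15,0],[5,0,-23.5,-18.5,0],[5,0,-32.7,-21,0],[5,0,-42.1,-22.6,0],[5,0,-53.5,-23.3,0],[5,0,-53.5,-23.3,0]]}}

```text
time_s: 6.43
tool_pos: [0.5502, -0.1503, 0.1764]
tcp_rot: [0.001, 0.11, 0.994, -0.0]
contact_force: [-0.5, -0.1, 9.4]
width: 0.011
```

Run:
```python
from h import *
s=bot.state(); print(s['tool_pos'],s['width'],s['contact_force'],s['torque'])
q=bot.capture('scene'); cv2.imwrite('pics/s4.png',cv2.resize(q['image'][160:320,260:470],None,fx=3.7,fy=3.7)[:,:,::-1])
```

```text
[ 0.55022206 -0.15031811  0.1763793 ] 0.011018608038241054 [-0.46332282 -0.05548819  9.42165701] [ 0.06093142  0.15788612 -0.05141966]
```

View pics/s4.png

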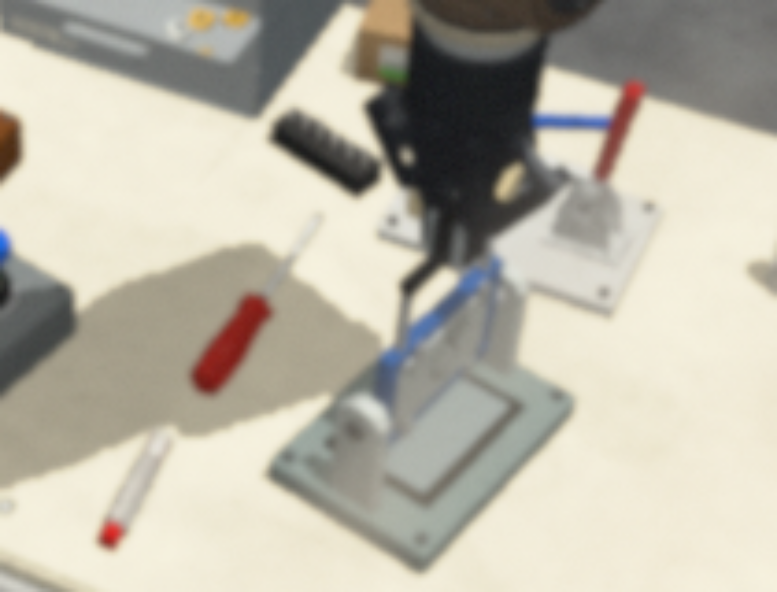

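The frame is now vertical and the forces are small. Next is the far side of the arc.

Emit:
{"fn": "servo_tool", "kwargs": {"series": [[5,0,-6,0,0],[5,0,-12.2,0.8,0],[5,0,-21.6,2.5,0],[5,0,-30.7,5.1,0],[5,0,-39.5,8.6,0],[5,0,-48,13,0],[5,0,-55.9,18.2,0],[5,0,-63.3,24.2,0],[5,0,-70.1,30.8,0],[5,0,-70.1,30.8,0]]}}

```text
time_s: 7.32
tool_pos: [0.5346, -0.2184, 0.1428]
tcp_rot: [-0.001, 0.109, 0.994, -0.0]
contact_force: [0.1, -1.8, -0.1]
width: 0.0114
```

Emit:
{"fn": "servo_tool", "kwargs": {"series": [[5,0,-6,7.3,0],[5,0,-11.3,15.2,0],[5,0,-15.8,23.6,0],[5,0,-19.4,32.4,0],[5,0,-22.1,41.5,0],[5,0,-23.9,50.8,0],[5,0,-24.9,58,0],[5,0,-24.9,63,0],[5,0,-24.9,66,0],[5,0,-24.9,66,0]]}}

```text
time_s: 8.15
tool_pos: [0.5307, -0.241, 0.0792]
tcp_rot: [0.001, 0.109, 0.994, -0.0]
contact_force: [1.7, 9.7, 17.8]
width: 0.011
```

Run:
```python
from h import *
s=bot.state(); print(s['tool_pos'],s['width'],s['contact_force'],s['torque'])
q=bot.capture('scene'); cv2.imwrite('pics/s5.png',cv2.resize(q['image'][180:340,300:510],None,fx=3.7,fy=3.7)[:,:,::-1])
q=bot.capture('wrist'); save(q,'w5')
```

```text
[ 0.53072488 -0.24098124  0.07923109] 0.011000576806901802 [ 1.74211463  9.67603182 17.76158375] [ 1.67933896 -0.36927638 -0.04231071]
```

View pics/s5.png

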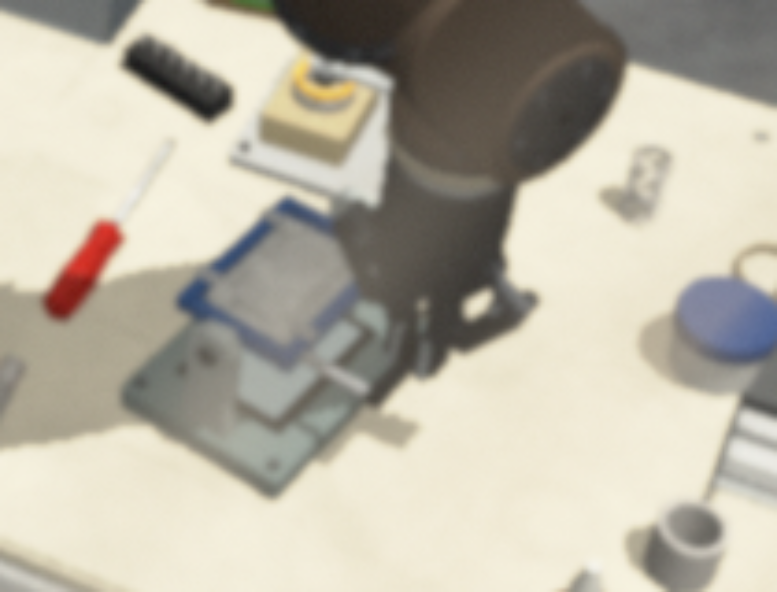

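View pics/w5.png

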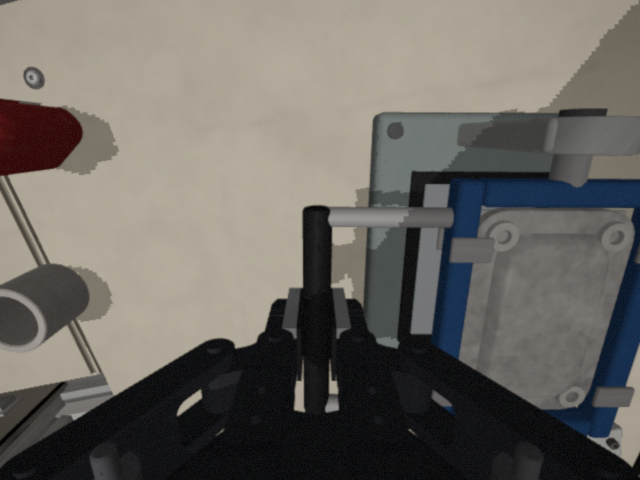

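Emit:
{"fn": "servo_tool", "kwargs": {"series": [[5,0,1,1,0],[5,0,1.5,3,0],[5,0,1.5,3,0],[5,0,1.5,3,0]]}}

```text
time_s: 8.58
tool_pos: [0.5314, -0.241, 0.0775]
tcp_rot: [0.002, 0.109, 0.994, -0.001]
contact_force: [-2.9, 2.3, 27.9]
width: 0.0109
```

Emit:
{"fn": "servo_tool", "kwargs": {"series": [[45,0,1.5,0,0],[45,0,1.5,0,0],[45,0,1.5,0,0],[45,0,1.5,0,0],[45,0,1.5,-20,0],[45,0,1.5,-55,0],[45,0,1.5,-90,0],[45,0,1.5,-125,0],[45,0,1.5,-150,0],[0,0,1.5,-150,0]]}}

```text
time_s: 9.42
tool_pos: [0.5318, -0.2394, 0.2302]
tcp_rot: [0.003, 0.109, 0.994, -0.002]
contact_force: [0.6, 0.6, -0.5]
width: 0.0347
```

Run:
```python
from h import *
from scipy.spatial.transform import Rotation as R
s=bot.state(); print(s['tool_pos'],s['width'],s['contact_force'],s['torque'],s['time_s'])
q=bot.capture('scene'); cv2.imwrite('pics/s6.png',cv2.resize(q['image'][180:340,300:510],None,fx=3.7,fy=3.7)[:,:,::-1])
w=bot.capture('wrist'); save(w,'w6')
T=np.eye(4);T[:3,:3]=R.from_quat(np.roll(s['tcp_rot'],-1)).as_matrix();T[:3,3]=s['tool_pos'];T=T@np.array(w['tool_from_camera'])
Rz=R.from_euler('z',-.2183).as_matrix()
for nm,a in (('3.14',0),('3.04',.1),('2.94',.2)):
  for sx in (-.041,.041):
    X=Rz@[sx,-.095*np.cos(a),.09+.095*np.sin(a)]+[.5498,-.1489,0]
    print(nm,sx,'wrist',np.round(proj(w,X,T)),'scene crop',np.round((np.array(proj(q,X))-[299.6,179.6])*3.7))
```

```text
[ 0.53179058 -0.23939037  0.23020857] 0.03472232508700677 [ 0.56795702  0.56007834 -0.49942913] [-0.01417557 -0.00705474  0.01002267] 9.4167
3.14 -0.041 wrist [315. 175.] scene crop [378. 395.]
3.14 0.041 wrist [315. 268.] scene crop [451. 317.]
3.04 -0.041 wrist [315. 176.] scene crop [380. 385.]
3.04 0.041 wrist [315. 272.] scene crop [453. 306.]
2.94 -0.041 wrist [317. 178.] scene crop [380. 373.]
2.94 0.041 wrist [317. 277.] scene crop [453. 294.]
```

View pics/s6.png

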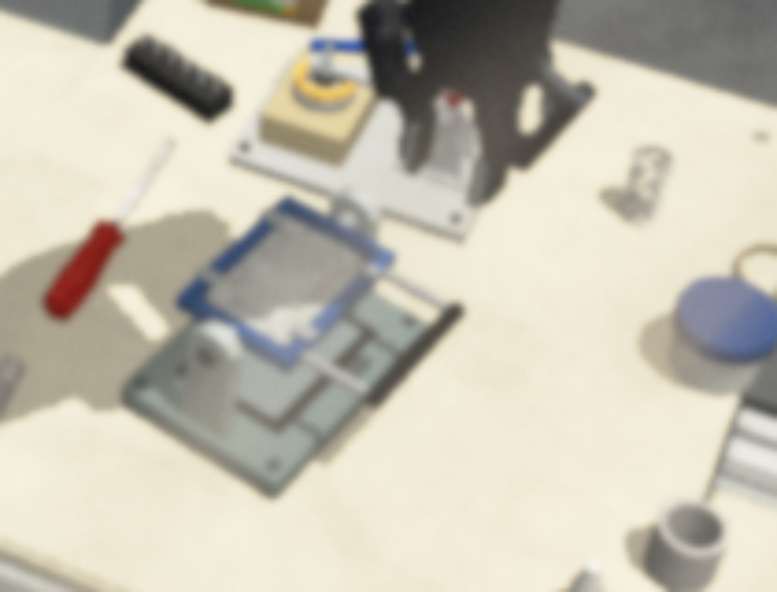

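View pics/w6.png

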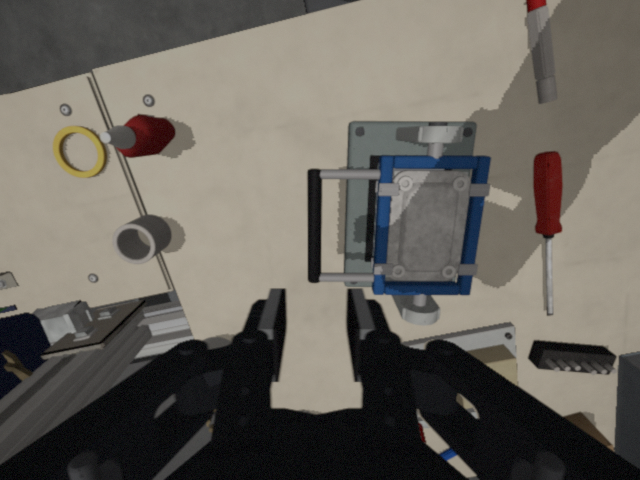

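Frame check: the bar ends in the scene crop are at (376,398) and (458,312). The prediction for 3.14 rad was (378,395) and (451,317), so the frame lies on its stop with the rough back up and the milled face down. Now to the plunger with closed fingers.

Emit:
{"fn": "servo_tool", "kwargs": {"series": [[0,115,372,0,0],[0,115,372,0,0],[0,115,372,0,0],[0,115,372,0,0],[0,115,372,0,0],[0,115,372,0,0],[0,115,372,0,0],[0,115,372,0,0],[0,115,372,0,0],[0,115,372,0,0],[0,115,372,0,0],[0,115,372,0,0],[0,115,372,50,0],[0,115,372,70,0],[0,115,372,70,0],[0,115,372,70,0]]}}

```text
time_s: 10.85
tool_pos: [0.4985, 0.1484, 0.1545]
tcp_rot: [-0.002, 0.11, 0.994, -0.0]
contact_force: [0.7, -0.4, 0.7]
width: -0.0003
```

Run:
```python
from h import *
from scipy.spatial.transform import Rotation as R
s=bot.state(); print(s['tool_pos'],s['width'],s['contact_force'],s['time_s'])
w=bot.capture('wrist'); save(w,'w7')
q=bot.capture('scene'); cv2.imwrite('pics/s7.png',cv2.resize(q['image'][160:280,180:340],None,fx=5,fy=5)[:,:,::-1])
M=R.from_quat(np.roll(s['tcp_rot'],-1)).as_matrix()
T=np.eye(4);T[:3,:3]=M;T[:3,3]=s['tool_pos'];T=T@np.array(w['tool_from_camera']); np.save('T.npy',T)
for r in bot.pinpoint(w,'plunger_top')[:2]:
    X=atz(w,r['pixel'],.098,T); print(r,X,'tool delta',M.T@(X-s['tool_pos']))
print(proj(w,[.5,.1485,.098],T))
# cap mask
hsv=cv2.cvtColor(w['image'],cv2.COLOR_RGB2HSV); m=cv2.inRange(hsv,(105,130,60),(128,255,255))
n,l,st,c=cv2.connectedComponentsWithStats(m); print([(st[i],c[i]) for i in range(1,n) if st[i][4]>300])
```

```text
[0.49847569 0.14837392 0.1544584 ] -0.0002517440796003853 [ 0.66370496 -0.3562926   0.74381873] 10.85
{'pixel': [522.6, 401.5], 'conf': 0.88} [0.63346791 0.26757763 0.098     ] tool delta [-0.1058928   0.14587994  0.05590825]
{'pixel': [322.7, 265.7], 'conf': 0.74} [0.50145243 0.15065152 0.098     ] tool delta [-0.00259504  0.0029496   0.05644613]
[np.float64(318.83239239209956), np.float64(264.27584151428806)]
[(array([ 292,  232,   65,   62, 3025], dtype=int32), array([323.88859504, 262.05421488])), (array([ 494,  371,   56,   43, 1434], dtype=int32), array([524.9790795 , 389.17712692]))]
```

View pics/w7.png

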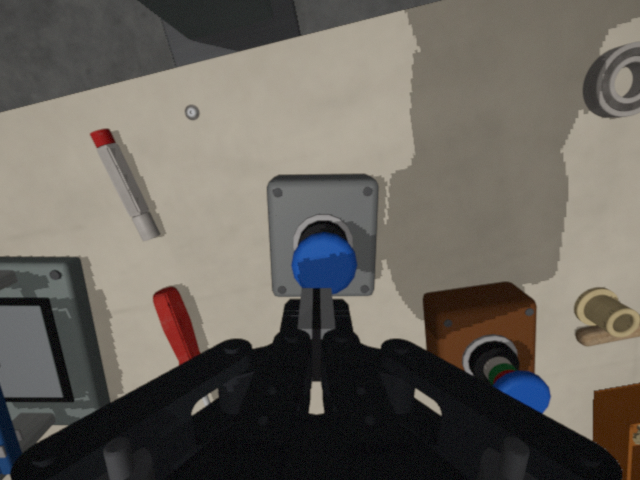

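View pics/s7.png

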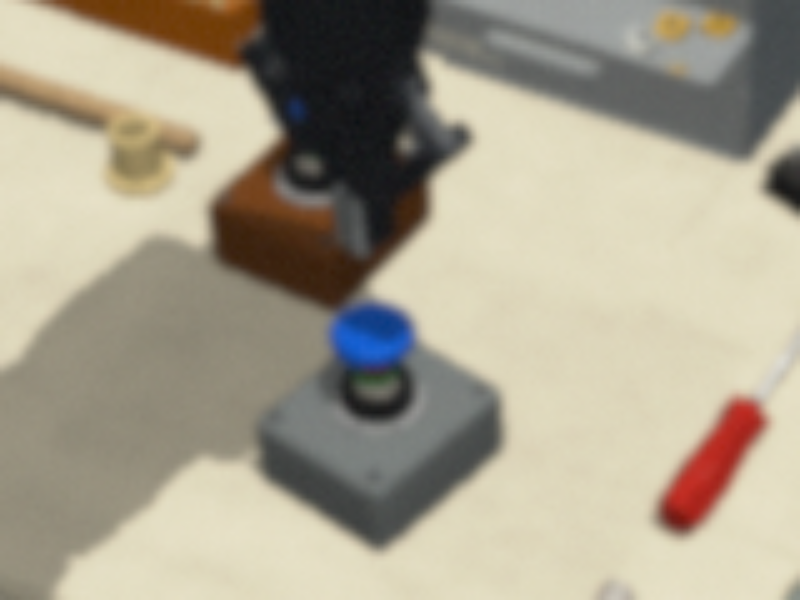

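Emit:
{"fn": "servo_tool", "kwargs": {"series": [[0,-2,2,25,0],[0,-2,2,43,0],[0,-2,2,50,0],[0,-2,2,52,0],[0,-2,2,52,0],[0,-2,2,52,0]]}}

```text
time_s: 11.5
tool_pos: [0.5017, 0.1512, 0.1046]
tcp_rot: [0.001, 0.109, 0.994, 0.0]
contact_force: [0.4, -0.6, 0.1]
width: -0.0
```

Emit:
{"fn": "servo_tool", "kwargs": {"series": [[0,0,0,2,0],[0,0,0,4,0],[0,0,0,6,0],[0,0,0,8,0],[0,0,0,8,0],[0,0,0,8,0]]}}

```text
time_s: 12.0
tool_pos: [0.5013, 0.1512, 0.0955]
tcp_rot: [0.0, 0.109, 0.994, 0.0]
contact_force: [1.0, 0.4, 2.6]
width: -0.0
```

Emit:
{"fn": "servo_tool", "kwargs": {"series": [[0,0,0,2,0],[0,0,0,4,0],[0,0,0,6,0],[0,0,0,6,0],[0,0,0,6,0]]}}

```text
time_s: 12.42
tool_pos: [0.5013, 0.1512, 0.0894]
tcp_rot: [0.0, 0.109, 0.994, 0.0]
contact_force: [-0.0, 0.9, 6.2]
width: 0.0004
```

Run:
```python
from h import *
for i in range(2):
    s=bot.state(); print(s['tool_pos'],s['contact_force'],s['time_s'])
    q=bot.capture('scene')
cv2.imwrite('pics/s8.png',cv2.resize(q['image'][200:280,200:310],None,fx=7,fy=7)[:,:,::-1])
```

```text
[0.50132636 0.1512049  0.08938846] [-0.03778096  0.87799487  6.1902462 ] 12.4167
[0.50135625 0.15116753 0.0894328 ] [ 0.55739567 -0.34951188  6.3251487 ] 12.4667
```

View pics/s8.png

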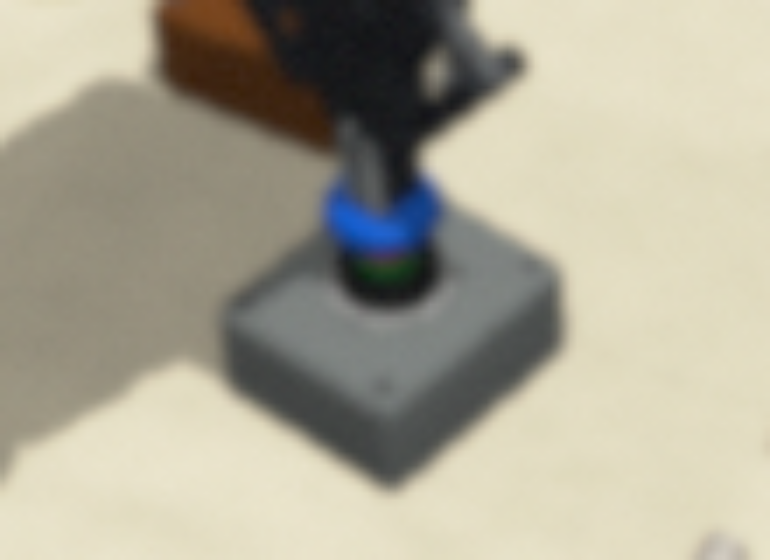

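The cap is centred, and the white band is gone with green at the collar, which gives about 8.6 mm at 6.2 N. I'll press 3.5 mm further to reach the middle.

Emit:
{"fn": "servo_tool", "kwargs": {"series": [[0,0,0,1.5,0],[0,0,0,3,0],[0,0,0,3.6,0],[0,0,0,3.6,0],[0,0,0,3.6,0],[0,0,0,3.6,0]]}}

```text
time_s: 13.02
tool_pos: [0.5014, 0.1512, 0.086]
tcp_rot: [0.0, 0.109, 0.994, 0.0]
contact_force: [0.5, 0.2, 7.0]
width: -0.0001
```

Run:
```python
from h import *
q=bot.capture('scene')
cv2.imwrite('pics/s9.png',cv2.resize(q['image'][200:280,200:310],None,fx=7,fy=7)[:,:,::-1])
```

```text
(no output)
```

View pics/s9.png

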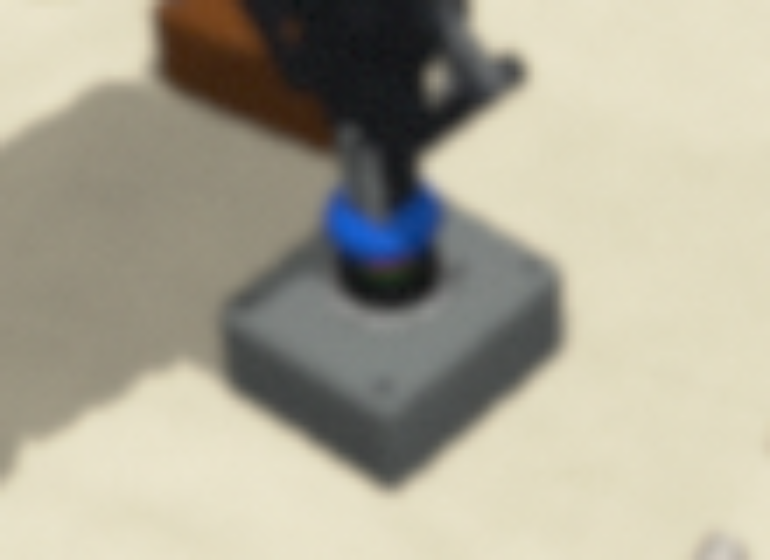

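TCP z is 0.086, so travel is about 12 mm. The force is 7 N and green is still at the rim. Now hold.

Emit:
{"fn": "servo_tool", "kwargs": {"series": [[0,0,0,0.2,0],[0,0,0,0.2,0],[0,0,0,0.2,0],[0,0,0,0.2,0],[0,0,0,0.2,0],[0,0,0,0.2,0],[0,0,0,0.2,0],[0,0,0,0.2,0],[0,0,0,0.2,0],[0,0,0,0.2,0],[0,0,0,0.2,0],[0,0,0,0.2,0],[0,0,0,0.2,0],[0,0,0,0.2,0],[0,0,0,0.2,0],[0,0,0,0.2,0],[0,0,0,0.2,0],[0,0,0,0.2,0],[0,0,0,0.2,0],[0,0,0,0.2,0]]}}

```text
time_s: 14.73
tool_pos: [0.5014, 0.1512, 0.0858]
tcp_rot: [0.0, 0.109, 0.994, 0.0]
contact_force: [-0.8, -0.3, 7.1]
width: 0.0002
```

Emit:
{"fn": "servo_tool", "kwargs": {"series": [[0,0,0,0,0],[0,0,0,0,0],[0,0,0,0,0],[0,0,0,0,0],[0,0,0,0,0],[0,0,0,0,0],[0,0,0,0,0],[0,0,0,0,0],[0,0,0,0,0],[0,0,0,0,0],[0,0,0,0,0],[0,0,0,0,0],[0,0,0,0,0],[0,0,0,0,0],[0,0,0,0,0],[0,0,0,0,0],[0,0,0,0,0],[0,0,0,0,0],[0,0,0,0,0],[0,0,0,0,0]]}}

```text
time_s: 16.4
tool_pos: [0.5013, 0.1512, 0.0858]
tcp_rot: [0.0, 0.109, 0.994, 0.0]
contact_force: [-0.3, 0.4, 6.8]
width: -0.0003
```

Emit:
{"fn": "servo_tool", "kwargs": {"series": [[0,0,0,0,0],[0,0,0,0,0],[0,0,0,0,0],[0,0,0,0,0],[0,0,0,0,0],[0,0,0,0,0],[0,0,0,0,0],[0,0,0,0,0],[0,0,0,0,0],[0,0,0,0,0],[0,0,0,0,0],[0,0,0,0,0],[0,0,0,0,0],[0,0,0,0,0],[0,0,0,0,0],[0,0,0,0,0],[0,0,0,0,0],[0,0,0,0,0],[0,0,0,0,0],[0,0,0,0,0]]}}

```text
time_s: 18.07
tool_pos: [0.5014, 0.1512, 0.0858]
tcp_rot: [0.0, 0.109, 0.994, 0.0]
contact_force: [-0.1, -0.1, 6.9]
width: 0.0003
```

Run:
```python
from h import *
s=bot.state(); print(s['tool_pos'],s['contact_force'],s['time_s'])
q=bot.capture('scene'); save(q,'s10')
p=bot.capture('top'); save(p,'t10')
cv2.imwrite('pics/s10c.png',cv2.resize(q['image'][180:340,200:420],None,fx=3.5,fy=3.5,interpolation=2)[:,:,::-1])
```

```text
[0.50135892 0.15120751 0.085786  ] [-0.0657715  -0.1084982   6.88895507] 18.0667
```

View pics/s10c.png

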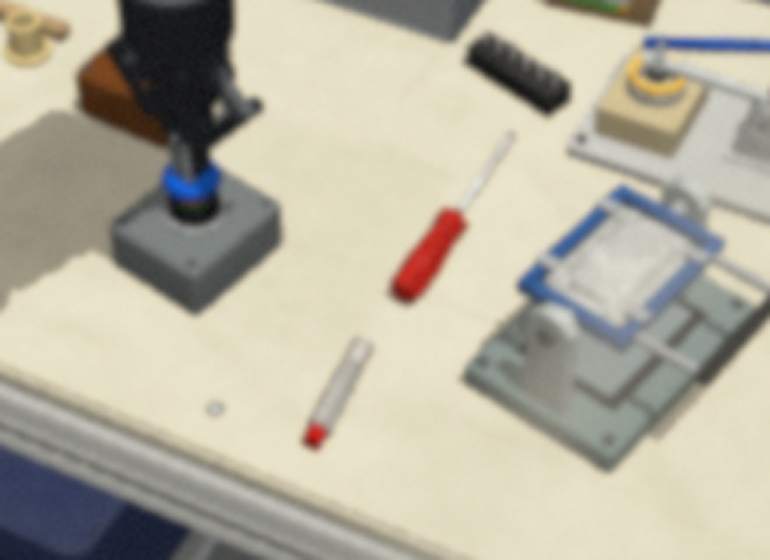

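View pics/t10.png

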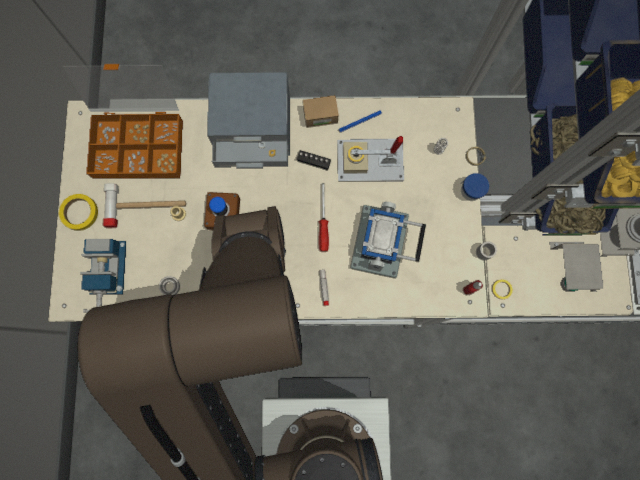

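The frame is still turned over and nothing else has moved. The plunger has been held for over 5 s at about 12 mm, so I'm handing in.

```bash
python3 -c "
from workcell import bot
print(bot.finish_job())"
```

```text
the job is handed in; nothing more can be done
None
```

The frame is turned over onto its other stop, and the plunger was still held at half travel when I handed the job in at about 18 s.

- **Frame:** I gripped the handle bar lightly and carried it over the top. The bar ends then showed within about 9 px, in a 3.7× enlarged crop, of where they should be at 3.14 rad. The plate's rough back faces up, so the milled face looks down at the glass. The last pictures, taken after the press, show it unchanged.
- **Plunger:** I pressed the grey box's blue plunger (not the brown look-alike's) with closed fingers and held it for about 5 s. The tool height gives about 12.2 mm of travel, and the force was steady at 6.9 N.
- **Bystanders:** in the top view they stand where they were at the start.

**What disagreed:**
- **Arc correction:** my first fit of the bar was several mm off. The fingers briefly pushed on the bar with about 45 N (28 N sideways, 36 N up) before I corrected the arc. The 40 N limit is for the arm and gripper body; this was finger contact on the bar.
- **Plunger force:** 6.9 N is a little under the nominal 8 N for half travel. It would correspond to about 9–10 mm, which is still in the green band.
- **Green band:** the close crop at 12 mm showed green at the collar rim only faintly.

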